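# Close up and lock the stop of a gift-box rack

## Robot

A 6-joint arm with a two-finger parallel gripper is mounted at the origin on the work surface. World frame = base frame: x ahead of the robot, y to its left, z up, the work surface at z = 0. Lengths are in m, angles in degrees, forces in N, time in s.
With the tool pointing down it reaches from about 0.4 to 0.825 m from the base axis. Payload 7 kg.
Tool frame: the origin (TCP) lies on the mounting face of the last link; the fingertips stand 178 mm ahead of it and the grasp point (between the pads) lies 159 mm ahead of it; z points along the fingers, y is the direction in which the jaws open and shut (so a half turn about z gives the same grasp; the last joint's range is limited). The gripper opens to 88 mm and grips with 3 to 60 N. Pads are 19 mm wide; open, the fingers measure 130 mm over their backs; the gripper's body (78 mm by 193 mm) begins 47 mm behind the grasp point.
Start: joints at [16.507, 20.546, 0.682, 0, -70.136, -16.507], TCP at [0.675, -0, 0.405] pointing down, gripper open.
Joint ranges: [-176.03, 176.03], [-82.01, 121.73], [-58.28, 71.71], [-173.87, 95.51], [-174.79, -0.11], [-173.66, 173.66]. Speed limits (degrees/s): [136.94, 136.94, 172.46, 180, 180, 180].

## Interface

Orientations are given as [roll, pitch, yaw] about the fixed x, y, z axes, in that order (R = Rz(yaw) Ry(pitch) Rx(roll)).
In Python, from plant import r gives the robot as it stands. The module is installed in compiled form; this text tells all that it offers.
- The arm moves only by the tool carry_out, never from a script. Its argument "plan" is a list of rows, each a list of 3 entries, a list of its own where there are three numbers: the shift along the tool's x, y, z in m, then the turn, a rotation vector about the tool's x, y, z in degrees, then the closure in counts, from 0 (fully open) to 255 (shut). In form: [[[x, y, z], [ax, ay, az], hand], ...]. A call has 1 to 12 rows; each row shifts and turns the commanded pose from where the row before left it, along the tool's axes as they then stand; what a row does not reach is not made up. A row lasts 1/12 s, in which the tool goes at most 41.7 mm and 7.16 degrees, less where a joint would pass 70% of its speed; a pose out of reach is approached as far as the arm can. A call is refused whole if a number of a shift passes 0.0417 or a number of a turn 7.16, either way. A call with a gripper value outside its range is refused whole. The fingers move at their own pace and stop on an object; "grip_force" is the grip in N (left out, the last holds). Time passes only in rows, so rows that do not move let the fingers close. It gives the time, the measured TCP pose, the force and the opening at its end, in the units of the state.
- r.get_state(): the state, without advancing time (a new reading comes with each control period).
- r.capture(name): name is "scene" or "side" or "wrist"; returns the picture (420x560x3 uint8, red, green, blue); there is no depth.
- r.get_calibration(name): a dict with "K" (3x3 intrinsics, pixels), "D" ([k1, k2, p1, p2, k3] as OpenCV has them; the pictures are not rectified), "rvec" (rotation vector, rad) and "tvec" (3), from world to camera coordinates, as OpenCV has them. Camera axes: x right, y down, z forward; pixel columns grow to the right and rows downward; lengths in m; the calibration is good to about 2 mm. A picture is of the moment at which its call begins: read the wrist's pose just before it. get_calibration takes no time and is no camera call; for the wrist camera it gives the pose at the moment of the call.
- r.close_job(): hands the job in, once; it reports no verdict.
The state is a dict: "time_s": time; "joints": joint angles; "qd": joint speeds; "joint_torque": joint torques, N m; "tcp_pos": TCP position; "eef_rot": TCP orientation; "contact_force": force on the tool from outside, world axes, zero at the start; "moment": the same for the moment, N m; "gripper_width": finger opening in m.
Only numpy, scipy, OpenCV 4.12 (cv2) and the standard library are available. Lean on these libraries where they do the work, as an engineer would, in place of code of your own. Each camera call takes 0.05 s, during which the arm holds its last target. There are 200 camera calls.

## Task

Of the two wooden display racks on the shop counter, take the one that holds the two black gift boxes: slide its upright metal stop up to the boxes (a gap of 15 mm is still fine), and then flip its cam lever fully down to lock it there. Keep both boxes standing, and leave the stop and lever of the empty rack as they are.

Things in the scene. Friction and masses are not known exactly. Their poses are not given: they have to be found in the camera images.
- stop_face (a point): aluminium stop plate of the rack with boxes, upright, 70 mm wide (x), 8 thick (y), 70 tall, top 83 mm above table; point: centre of its face to the boxes, 48 mm above table. z up, y along the rail to the boxes. Slides in +y with 2 N friction while the lever is up; stays put. Back face (push it with closed fingers) at y=-8 mm; behind it, x=-25..+35 mm, is only the bed, top 12 mm above table.
- lever (a joint): cam lever on that stop, rad: 0 raised (35 degrees above level), stop free; 0.8 fully down (10 degrees below level), stop locked. Pivot axis along y at x=-60, y=-26, z=-12 mm from stop_face (36 mm above table). Bar 85 mm long, 14-18 wide, 8-11 thick, black grip at its end; points up and to -x, swings down past the rack's edge. Press straight down 55 mm from the pivot, under 15 N; it stays put.
- box_centre (a point): centre of the gift box nearest the stop: black, 60 mm (x) by 28 mm (y, along the rail) by 58 mm tall, 0.08 kg, standing loose on the rack's bed; this point is 41 mm above the table. Axes as the stop's, within a few degrees. It may be pushed along.
- end_box_centre (a point): centre of the second, equal gift box, standing behind the first in +y, up to 20 mm from it, close to the rack's end board.
- spare_lever_tip (a point): end of the lever of the other, empty rack, which is otherwise alike; its stop and lever must stay as they are.
There are look-alikes about, which are no part of the job. Leave any blue look-alike of the part that bears end_box_centre alone. What is shaped like the part that bears box_centre but red is not meant.

How it is judged (in metres and radians):
On the way:
1. the stop has been slid to within 15 mm of the nearest box while its lever is still up (y of box_centre in the frame of stop_face below 0.029 m and value of joint lever below 0.3 rad), for 0.1 s.
At the end, for the whole second after the job is handed in: the stop of the rack with the boxes stands within 15 mm of the nearest box, its lever is down to within 10 degrees of its lowest position (0.62 rad or more), and both boxes stand upright within 10 degrees (y of box_centre in the frame of stop_face below 0.029 m and value of joint lever above 0.62 rad and angle between each of box_centre, end_box_centre's own z axis and vertical below 0.17 rad); the robot touches nothing.
It fails at once if the stop or lever of the empty rack was moved by more than 15 mm (distance of spare_lever_tip from where it was at the start of the episode above 0.015 m).
It fails at once if a gift box was tipped by more than 30 degrees (angle between any of box_centre, end_box_centre's own z axis and vertical above 0.52 rad).
It also fails if it takes over 40 s, if anything falls off the work surface, if the arm or the gripper's body presses on something with over 40 N, if the wrist force passes 120 N, or if a joint passes its speed limit or range.

## Working session

There is one attempt and no reset: what is moved stays moved. The work goes in short steps, Python scripts to look and compute and a tool call to move; the robot and the scene stay as the last step left them, time stands still between calls to the robot, and variables do not carry over. Pictures are saved under pics/ and viewed, about 8 in all and at most 12, crops included, and the job is handed in when it is done.

Besides the shell and the picture viewer there is one more tool, called by a JSON object that holds its "fn" and its "kwargs", one argument or row to a line. carry_out: Moves the arm, as the interface text tells. Its arguments: {"type":"object","properties":{"plan":{"type":"array","items":{"type":"array"}},"grip_force":{"type":"number"}},"required":["plan"]}

```bash
mkdir -p pics; python3 - <<'E'
from plant import r
import cv2
s=r.get_state();print({k:s[k] for k in('time_s','tcp_pos','eef_rot','contact_force','gripper_width')})
for n in('scene','side'):
    cv2.imwrite(f'pics/{n}0.png',cv2.resize(r.capture(n)[:,:,::-1],(800,600),interpolation=cv2.INTER_CUBIC))
    c=r.get_calibration(n);R=cv2.Rodrigues(c['rvec'])[0] if 0 else None
    print(n,c)
E
```

```text
{'time_s': 0.0, 'tcp_pos': array([6.74811660e-01, 1.39484089e-05, 4.03708512e-01]), 'eef_rot': array([ 1.79904893e+02, -6.95920324e-03, -9.00052848e+01]), 'contact_force': array([ 0.55974715,  0.10949131, -0.48692248]), 'gripper_width': 0.0878398808792122}
scene {'K': array([[401.47784469,   0.        , 284.58869772],
       [  0.        , 401.47784469, 198.93936181],
       [  0.        ,   0.        ,   1.        ]]), 'D': array([0.00969788, 0.        , 0.        , 0.        , 0.        ]), 'rvec': array([ 0.79785132,  2.68214739, -0.94972332]), 'tvec': array([ 0.44113074, -0.20875289,  1.13775582])}
side {'K': array([[492.11622925,   0.        , 282.73762372],
       [  0.        , 492.11622925, 210.93792208],
       [  0.        ,   0.        ,   1.        ]]), 'D': array([-0.13805082,  0.        ,  0.        ,  0.        ,  0.        ]), 'rvec': array([ 0.47314742, -2.76380919,  1.12912436]), 'tvec': array([0.55839588, 0.13942716, 1.1734913 ])}
```

View pics/scene0.png

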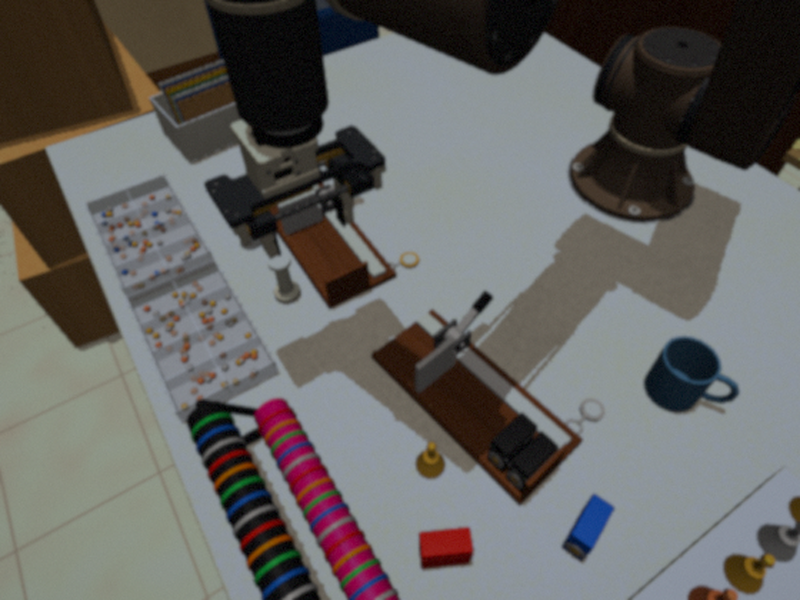

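View pics/side0.png

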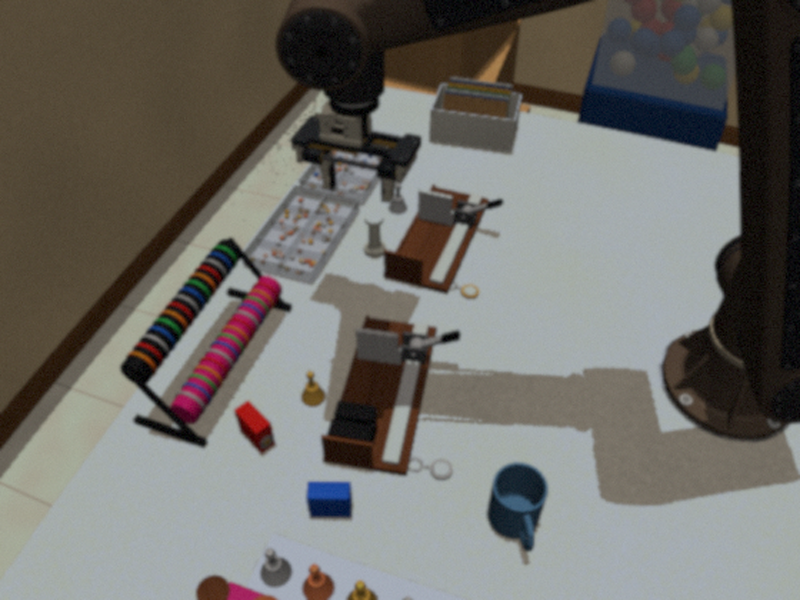

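The rack with the two black boxes is the one at scene (470,400) / side (380,395). The empty one is at scene (330,250) / side (440,240). The red block at scene (445,548) and the blue block at scene (590,527) are look-alikes and stay where they are. Next I'll look at an enlarged crop of the target rack from both cameras.

```bash
python3 - <<'E'
from plant import r
import cv2,numpy as np
def crop(n,x,y,w,h,f=3): return cv2.resize(r.capture(n)[y:y+h,x:x+w,::-1],(w*f,h*f),interpolation=cv2.INTER_CUBIC)
a=crop('scene',255,200,155,155);b=crop('side',220,210,110,130)
o=np.zeros((465,795,3),np.uint8);o[:,:465]=a;o[:390,465:]=b
cv2.imwrite('pics/crop1.png',cv2.convertScaleAbs(o,alpha=1.6,beta=15))
E
```

```text
(no output)
```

View pics/crop1.png

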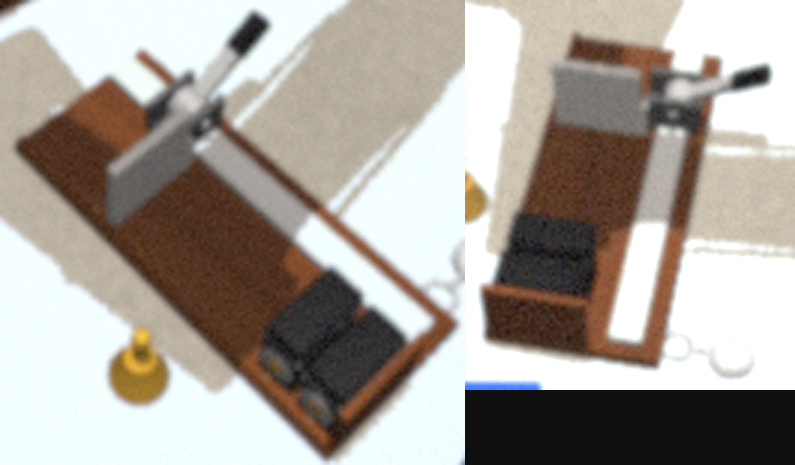

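```bash
cat > h.py <<'E'
from plant import r
import cv2,numpy as np
def ray(n,p,c=None):
    c=c or r.get_calibration(n)
    q=cv2.undistortPoints(np.array([[p]],float),c['K'],c['D'])[0,0]
    R=cv2.Rodrigues(c['rvec'])[0]; return -R.T@c['tvec'],R.T@np.array([q[0],q[1],1])
def atz(n,p,z,c=None):
    o,d=ray(n,p,c); return o+d*(z-o[2])/d[2]
def tri(a,b):
    A=np.zeros((3,3));v=np.zeros(3)
    for n,p in(('scene',a),('side',b)):
        o,d=ray(n,p);d=d/np.linalg.norm(d);P=np.eye(3)-np.outer(d,d);A+=P;v+=P@o
    return np.linalg.solve(A,v)
E
python3 - <<'E'
from h import *
np.set_printoptions(precision=4,suppress=True)
S=lambda u,v:(255+u/3-.33,200+v/3-.33)
D=lambda u,v:(220+(u-465)/3-.33,210+v/3-.33)
for k,a,b,z in[('plate top +x',(109,168),(556,67),.083),('plate top -x',(191,118),(642,74),.083),('plate bot +x',(112,222),(556,125),.013),
 ('lever tip',(258,20),(768,74),.08),('box1 near -x',(329,269),(595,219),.07),('box1 near +x',(266,335),(517,214),.07),('box2 far -x? ',(405,333),(592,293),.07)]:
    print(k,tri(S(*a),D(*b)),atz('scene',S(*a),z),atz('side',D(*b),z))
E
```

```text
plate top +x [0.6159 0.1616 0.0739] [0.6182 0.1645 0.083 ] [0.6128 0.1709 0.083 ]
plate top -x [0.5489 0.1583 0.0817] [0.5514 0.1624 0.083 ] [0.5479 0.1554 0.083 ]
plate bot +x [0.6163 0.167  0.0093] [0.6165 0.1668 0.013 ] [0.6155 0.1719 0.013 ]
lever tip [0.4582 0.1164 0.0748] [0.4615 0.1199 0.08  ] [0.4571 0.1202 0.08  ]
box1 near -x [0.5379 0.2896 0.0695] [0.5399 0.2924 0.07  ] [0.5369 0.2868 0.07  ]
box1 near +x [0.5947 0.2999 0.0626] [0.5991 0.3048 0.07  ] [0.5912 0.3016 0.07  ]
box2 far -x?  [0.521  0.3429 0.0579] [0.5289 0.349  0.07  ] [0.5166 0.3462 0.07  ]
```

The near face of the stop is centred near (0.583, 0.163), with yaw about 7.5° and about 0.13 m to the boxes. I'll move above the space behind the stop with the fingers closing.

{"fn": "carry_out", "kwargs": {
  "plan": [
    [[-0.015, 0.01, 0.013], [0, 0, 0], 255],
    [[-0.015, 0.01, 0.013], [0, 0, 0], 255],
    [[-0.015, 0.01, 0.013], [0, 0, 0], 255],
    [[-0.015, 0.01, 0.013], [0, 0, 0], 255],
    [[-0.015, 0.01, 0.013], [0, 0, 0], 255],
    [[-0.015, 0.01, 0.013], [0, 0, 0], 255],
    [[-0.015, 0.01, 0.013], [0, 0, 0], 255],
    [[-0.015, 0.01, 0.013], [0, 0, 0], 255],
    [[0, 0, 0], [0, 0, -4], 255],
    [[0, 0, 0], [0, 0, -3.5], 255],
    [[0, 0, 0], [0, 0, 0], 255],
    [[0, 0, 0], [0, 0, 0], 255]
  ],
  "grip_force": 20
}}

```text
time_s: 1.2
tcp_pos: [0.595, 0.1201, 0.3006]
eef_rot: [180.0, -0.0, -82.6]
contact_force: [-0.3, 0.4, -0.8]
gripper_width: 0.0132
```

```bash
python3 - <<'E'
from h import *
c=r.get_calibration('wrist');s=r.get_state();print(s['tcp_pos'],s['eef_rot'],c['tvec'],c['rvec'],c['K'],c['D'])
import pickle;pickle.dump(c,open('w1.pkl','wb'))
a=cv2.resize(r.capture('wrist')[:,:,::-1],(800,600),interpolation=cv2.INTER_CUBIC)
cv2.imwrite('pics/w1.png',cv2.convertScaleAbs(a,alpha=1.5,beta=10))
E
```

```text
[0.59497021 0.12007886 0.30059457] [ 1.79990943e+02 -1.37202559e-03 -8.26037248e+01] [ 0.60635623 -0.04650862  0.27619083] [-0.19822497  3.08991495  0.42010303] [[310.39534285   0.         276.08286282]
 [  0.         310.39534285 211.64740348]
 [  0.           0.           1.        ]] [-0.03971648  0.          0.          0.          0.        ]
```

View pics/w1.png

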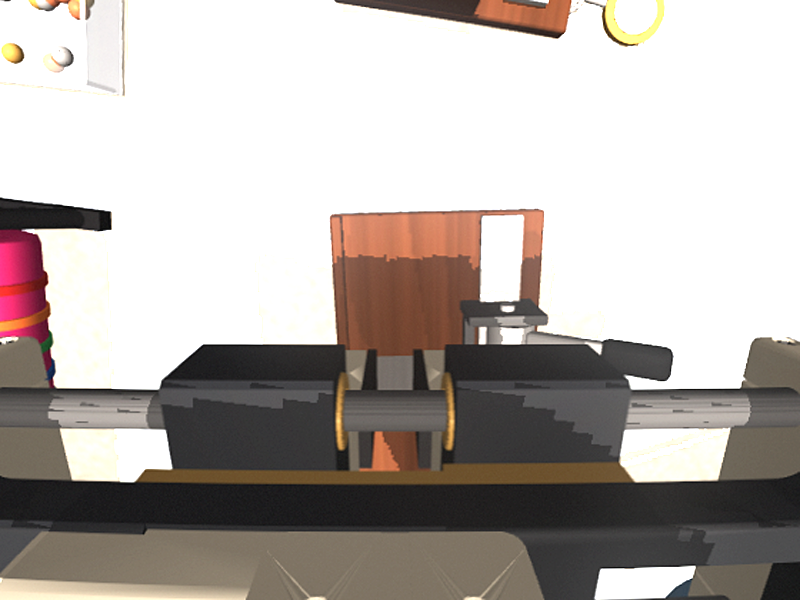

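```bash
python3 - <<'E'
from h import *
import pickle;c=pickle.load(open('w1.pkl','rb'))
np.set_printoptions(precision=4,suppress=True)
for k,p,z in[('rack L',(331,214),.012),('rack R',(544,209),.012),('edge R lower',(540,300),.012),('edge L low',(338,345),.012),('plate top back',(395,354),.083),('plate face?',(395,390),.083),('pivot block mid back',(505,305),.05),('lever root',(528,340),.045),('grip end mid',(671,362),.083)]:
    print(k,atz('wrist',np.array(p)*.7,z,c))
E
```

```text
rack L [0.6399 0.073  0.012 ]
rack R [0.5149 0.0537 0.012 ]
edge R lower [0.5054 0.1089 0.012 ]
edge L low [0.6279 0.1549 0.012 ]
plate top back [0.5946 0.1277 0.083 ]
plate face? [0.5922 0.1463 0.083 ]
pivot block mid back [0.5378 0.1055 0.05  ]
lever root [0.5195 0.1252 0.045 ]
grip end mid [0.4615 0.1152 0.083 ]
```

{"fn": "carry_out", "kwargs": {
  "plan": [
    [[0, 0, 0.026], [0, 0, -1], 255],
    [[0, 0, 0.026], [0, 0, 0], 255],
    [[0, 0, 0.026], [0, 0, 0], 255],
    [[0, 0, 0], [0, 0, 0], 255],
    [[-0.01, 0, 0], [0, 0, 0], 255],
    [[-0.01, 0, 0], [0, 0, 0], 255],
    [[-0.005, 0, 0], [0, 0, 0], 255],
    [[-0.005, 0, 0], [0, 0, 0], 255],
    [[-0.008, 0, 0], [0, 0, 0], 255],
    [[-0.008, 0, 0], [0, 0, 0], 255],
    [[-0.008, 0, 0], [0, 0, 0], 255],
    [[-0.008, 0, 0], [0, 0, 0], 255]
  ]
}}

```text
time_s: 2.25
tcp_pos: [0.5857, 0.1821, 0.2231]
eef_rot: [-180.0, 0.0, -81.5]
contact_force: [0.8, -2.4, 1.8]
gripper_width: 0.0
```

{"fn": "carry_out", "kwargs": {
  "plan": [
    [[-0.008, 0, 0], [0, 0, 0], 255],
    [[-0.008, 0, 0], [0, 0, 0], 255],
    [[-0.008, 0, 0], [0, 0, 0], 255],
    [[-0.008, 0, 0], [0, 0, 0], 255],
    [[-0.008, 0, 0], [0, 0, 0], 255],
    [[-0.008, 0, 0], [0, 0, 0], 255],
    [[-0.008, 0, 0], [0, 0, 0], 255],
    [[-0.008, 0, 0], [0, 0, 0], 255],
    [[-0.008, 0, 0], [0, 0, 0], 255],
    [[-0.006, 0, 0], [0, 0, 0], 255],
    [[0, 0, 0], [0, 0, 0], 255]
  ]
}}

```text
time_s: 3.17
tcp_pos: [0.5742, 0.2599, 0.2225]
eef_rot: [-180.0, 0.0, -81.4]
contact_force: [0.4, -0.1, -0.1]
gripper_width: 0.0005
```

```bash
cat > look.py <<'E'
from h import *
import sys
def crop(n,x,y,w,h,f=3): return cv2.resize(r.capture(n)[y:y+h,x:x+w,::-1],(w*f,h*f),interpolation=cv2.INTER_CUBIC)
a=crop('scene',265,220,150,145);b=crop('side',215,200,115,145)
cv2.imwrite(f'pics/{sys.argv[1]}.png',cv2.convertScaleAbs(np.hstack([a,b]),alpha=1.6,beta=15))
s=r.get_state();print(s['time_s'],s['tcp_pos'],s['contact_force'])
E
python3 look.py c2
```

```text
3.2667 [0.57437281 0.25909538 0.22263134] [ 0.09385685 -0.76703673  0.62290502]
```

View pics/c2.png

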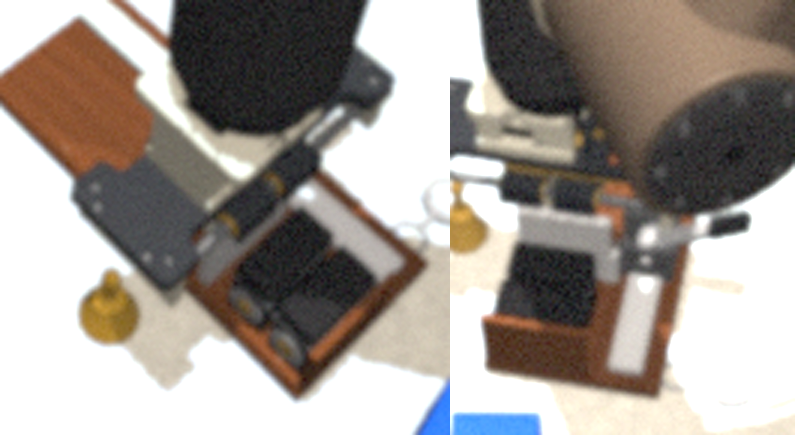

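The stop is about 20 mm from the boxes with the lever still up. I'll close the gap slowly and watch the force.

{"fn": "carry_out", "kwargs": {
  "plan": [
    [[-0.004, 0, 0], [0, 0, 0], 255],
    [[-0.004, 0, 0], [0, 0, 0], 255],
    [[-0.003, 0, 0], [0, 0, 0], 255],
    [[-0.003, 0, 0], [0, 0, 0], 255]
  ]
}}

```text
time_s: 3.6
tcp_pos: [0.5723, 0.2724, 0.2227]
eef_rot: [180.0, -0.0, -81.5]
contact_force: [1.7, -1.3, -0.3]
gripper_width: 0.0006
```

{"fn": "carry_out", "kwargs": {
  "plan": [
    [[-0.002, 0, 0], [0, 0, 0], 255],
    [[-0.002, 0, 0], [0, 0, 0], 255]
  ]
}}

```text
time_s: 3.77
tcp_pos: [0.5716, 0.2764, 0.2226]
eef_rot: [180.0, -0.0, -81.5]
contact_force: [1.4, -2.0, -0.4]
gripper_width: 0.0
```

```bash
python3 look.py c3
```

```text
3.8667 [0.57159206 0.27661769 0.22265523] [-0.25418261 -0.1838502  -0.97951047]
```

View pics/c3.png

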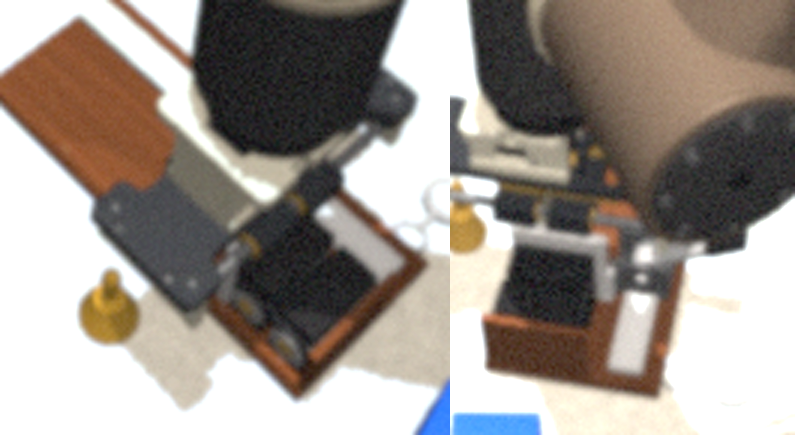

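{"fn": "carry_out", "kwargs": {
  "plan": [
    [[-0.002, 0, 0], [0, 0, 0], 255],
    [[-0.002, 0, 0], [0, 0, 0], 255],
    [[0, 0, 0], [0, 0, 0], 255]
  ]
}}

```text
time_s: 4.12
tcp_pos: [0.571, 0.2804, 0.2227]
eef_rot: [180.0, -0.0, -81.5]
contact_force: [0.8, -1.2, -0.4]
gripper_width: 0.0004
```

{"fn": "carry_out", "kwargs": {
  "plan": [
    [[0.01, 0, 0], [0, 0, 0], 255],
    [[0.005, 0, -0.02], [0, 0, 0], 255],
    [[0, 0, -0.03], [0, 0, 0], 255],
    [[0, 0, -0.03], [0, 0, 0], 255],
    [[-0.0065, 0.025, 0], [0, 0, 0], 255],
    [[0, 0.03, 0], [0, 0, 0], 255],
    [[0, 0.03, 0], [0, 0, 0], 255],
    [[0, 0.03, 0], [0, 0, 0], 255],
    [[0, 0, 0], [0, 0, 7], 255],
    [[0, 0, 0], [0, 0, 7], 255],
    [[0, 0, 0], [0, 0, 7], 255],
    [[0, 0, 0], [0, 0, 7], 255]
  ]
}}

```text
time_s: 5.12
tcp_pos: [0.4583, 0.2544, 0.3031]
eef_rot: [-180.0, 0.1, -109.8]
contact_force: [-0.1, 0.2, 0.0]
gripper_width: 0.0002
```

{"fn": "carry_out", "kwargs": {
  "plan": [
    [[0, 0, 0], [0, 0, 7], 255],
    [[0, 0, 0], [0, 0, 7], 255],
    [[0, 0, 0], [0, 0, 7], 255],
    [[0, 0, 0], [0, 0, 7], 255],
    [[0, 0, 0], [0, 0, 7], 255],
    [[0, 0, 0], [0, 0, 7], 255],
    [[0, 0, 0], [0, 0, 7], 255],
    [[0, 0, 0], [0, 0, 7], 255],
    [[0, 0, 0], [0, 0, 6], 255],
    [[0, 0, 0], [0, 0, 0], 255],
    [[0, 0, 0], [0, 0, 0], 255]
  ]
}}

```text
time_s: 6.03
tcp_pos: [0.4586, 0.2545, 0.3028]
eef_rot: [180.0, 0.0, -171.3]
contact_force: [-0.6, -0.4, 0.1]
gripper_width: 0.0007
```

```bash
python3 - <<'E'
from h import *
c=r.get_calibration('wrist');s=r.get_state();print(s['tcp_pos'],s['eef_rot'],s['joints'])
import pickle;pickle.dump(c,open('w2.pkl','wb'))
a=cv2.resize(r.capture('wrist')[:,:,::-1],(400,300));b=cv2.resize(r.capture('scene')[190:350,240:453,::-1],(400,300),interpolation=cv2.INTER_CUBIC)
d=cv2.resize(r.capture('side')[190:340,190:390,::-1],(400,300),interpolation=cv2.INTER_CUBIC)
o=np.zeros((600,800,3),np.uint8);o[:300,:400]=a;o[:300,400:]=b;o[300:,:400]=d
cv2.imwrite('pics/w2.png',cv2.convertScaleAbs(o,alpha=1.5,beta=10))
E
```

```text
[0.45857233 0.25448116 0.30279677] [ 1.79971679e+02  1.57888130e-02 -1.71320848e+02] [ 5.04750295e+01  1.17425676e+01 -2.61971971e+01 -1.34344613e-02
 -5.20295900e+01 -1.31787611e+02]
```

View pics/w2.png

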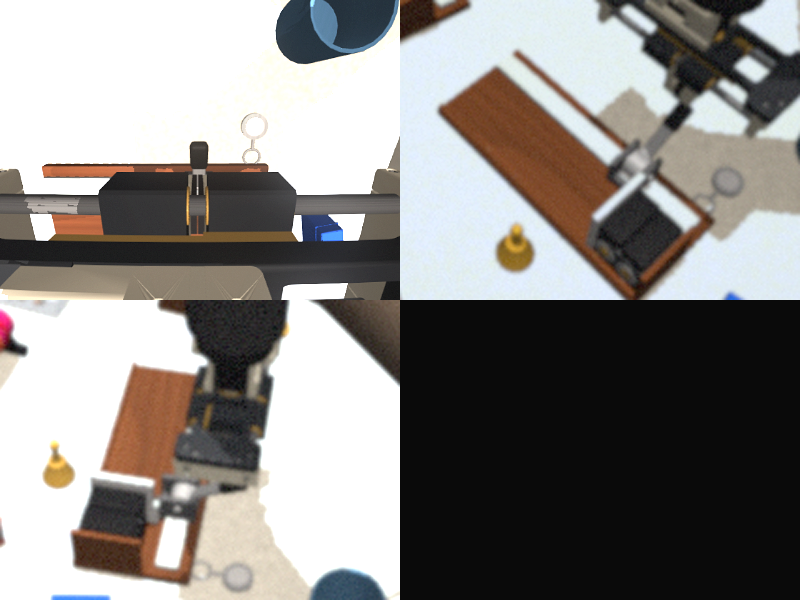

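```bash
python3 - <<'E'
from h import *
import pickle;c=pickle.load(open('w2.pkl','rb'))
for k,p,z in[('mug low',(300,62),.0),('mug low z.09',(300,62),.09),('mug rim',(318,30),.09),('grip end',(199,142),.085)]:
    print(k,atz('wrist',np.array(p)*1.4,z,c).round(3))
R=cv2.Rodrigues(c['rvec'])[0];print(-R.T@c['tvec'])
E
```

```text
mug low [0.337 0.361 0.   ]
mug low z.09 [0.354 0.323 0.09 ]
mug rim [0.328 0.331 0.09 ]
grip end [0.433 0.252 0.085]
[0.38840634 0.24352874 0.28092153]
```

The lever lies on the finger centreline (wrist image column 198 of 400). The stop is against the boxes and both are upright. Now I'll press the lever down.

{"fn": "carry_out", "kwargs": {
  "plan": [
    [[0, 0, 0.02], [0, 0, 0], 255],
    [[0, 0, 0.02], [0, 0, 0], 255],
    [[0, 0, 0.006], [0, 0, 0], 255],
    [[0, 0, 0.005], [0, 0, 0], 255],
    [[0, 0, 0.005], [0, 0, 0], 255],
    [[0, 0, 0.005], [0, 0, 0], 255],
    [[0, 0, 0.005], [0, 0, 0], 255]
  ]
}}

```text
time_s: 6.77
tcp_pos: [0.4588, 0.2551, 0.237]
eef_rot: [180.0, 0.1, -171.5]
contact_force: [-1.6, -0.0, 2.6]
gripper_width: 0.0007
```

{"fn": "carry_out", "kwargs": {
  "plan": [
    [[0, 0, 0.005], [0, 0, 0], 255],
    [[0, 0, 0.005], [0, 0, 0], 255],
    [[0, 0, 0.005], [0, 0, 0], 255],
    [[0, 0, 0.004], [0, 0, 0], 255]
  ]
}}

```text
time_s: 7.1
tcp_pos: [0.4579, 0.2546, 0.2176]
eef_rot: [-180.0, -0.1, -171.5]
contact_force: [-9.4, 1.0, 11.1]
gripper_width: -0.0001
```

{"fn": "carry_out", "kwargs": {
  "plan": [
    [[0, 0, 0.002], [0, 0, 0], 255],
    [[0, 0, 0.002], [0, 0, 0], 255]
  ]
}}

```text
time_s: 7.27
tcp_pos: [0.4579, 0.2547, 0.2137]
eef_rot: [-180.0, -0.1, -171.5]
contact_force: [-7.2, -0.2, 10.4]
gripper_width: 0.0003
```

{"fn": "carry_out", "kwargs": {
  "plan": [
    [[0, 0, 0.001], [0, 0, 0], 255],
    [[0, 0, 0.001], [0, 0, 0], 255]
  ]
}}

```text
time_s: 7.43
tcp_pos: [0.4581, 0.2547, 0.2119]
eef_rot: [-180.0, -0.0, -171.5]
contact_force: [-5.8, 0.1, 7.4]
gripper_width: 0.0006
```

```bash
python3 look.py c4
```

```text
7.5333 [0.45814933 0.25466682 0.21179421] [-5.43916447 -0.46649852  5.14191697]
```

{"fn": "carry_out", "kwargs": {
  "plan": [
    [[0, 0, 0.001], [0, 0, 0], 255],
    [[0, 0, 0.001], [0, 0, 0], 255]
  ]
}}

```text
time_s: 7.7
tcp_pos: [0.4582, 0.2548, 0.2105]
eef_rot: [-180.0, -0.0, -171.5]
contact_force: [-8.0, -2.3, 20.4]
gripper_width: 0.0008
```

{"fn": "carry_out", "kwargs": {
  "plan": [
    [[0, 0, 0.001], [0, 0, 0], 255],
    [[0, 0, 0.001], [0, 0, 0], 255]
  ]
}}

```text
time_s: 7.87
tcp_pos: [0.4582, 0.2548, 0.2097]
eef_rot: [-180.0, 0.0, -171.4]
contact_force: [-15.0, -2.7, 38.2]
gripper_width: 0.0005
```

Force climbs steeply at tip z ≈ 0.032, so the lever is at its end stop. I'll lift off and check.

{"fn": "carry_out", "kwargs": {
  "plan": [
    [[0, 0, -0.004], [0, 0, 0], 255],
    [[0, 0, -0.015], [0, 0, 0], 255],
    [[0, 0, -0.03], [0, 0, 0], 255],
    [[0, 0, -0.04], [0, 0, 0], 255],
    [[0.03, 0, -0.02], [0, 0, 0], 255],
    [[0.03, 0, -0.02], [0, 0, 0], 255],
    [[0, 0, 0], [0, 0, 0], 255],
    [[0, 0, 0], [0, 0, 0], 255]
  ]
}}

```text
time_s: 8.53
tcp_pos: [0.3985, 0.2459, 0.3383]
eef_rot: [179.8, 0.2, -171.4]
contact_force: [1.3, 0.2, 0.0]
gripper_width: 0.0008
```

```bash
sed -i "s/'scene',265,220,150,145/'scene',265,220,145,145/;s/'side',215,200,115,145/'side',215,200,120,145/" look.py; python3 look.py c5
```

```text
8.6333 [0.39931834 0.24606604 0.33654117] [-0.84239325 -0.10581044  0.68421421]
```

View pics/c5.png

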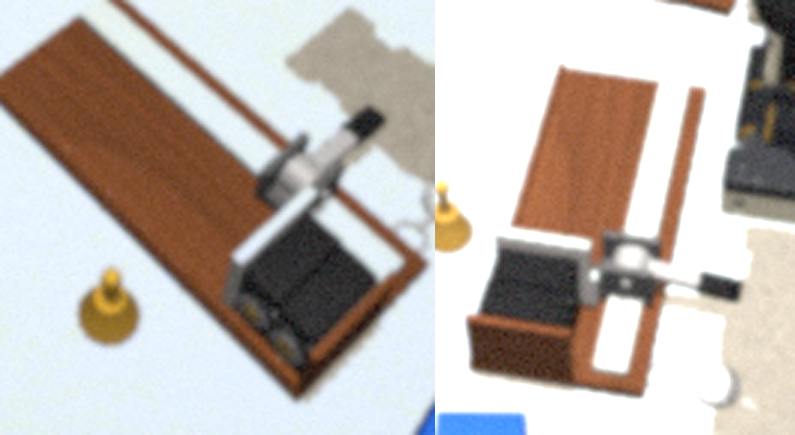

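```bash
python3 - <<'E'
from h import *
np.set_printoptions(precision=4,suppress=True)
S=lambda u,v:(265+u/3-.33,220+v/3-.33)
D=lambda u,v:(215+(u-435)/3-.33,200+v/3-.33)
print('grip end',tri(S(376,115),D(740,288)))
p=tri(S(233,268),D(499,240));q=tri(S(318,190),D(591,245));print('plate top',p,q)
print('box2 far -x top',tri(S(377,276),D(575,318)))
E
```

```text
grip end [0.4264 0.251  0.023 ]
plate top [0.596  0.2984 0.0669] [0.5273 0.2919 0.084 ]
box2 far -x top [0.5229 0.3448 0.0637]
```

```bash
python3 -c "
from plant import r
print(r.close_job())"
```

```text
the job is handed in; nothing more can be done
None
```

I slid the stop of the rack with the two black boxes about 0.135 m, up to the boxes, with its lever still raised. I then pressed the lever down to its end stop and handed the job in at about 8.6 s. The close call reports no verdict.

**Last checks:**
- **Stop:** the last picture shows its face right at the first box. I estimate the gap at 0–5 mm.
- **Lever:** its grip end triangulates to 23 mm above the table, against about 21 mm expected when fully down.
- **Boxes and arm:** both boxes stand upright, and the arm is clear of everything.
- **Empty rack:** I made no contact with it, but I did not measure it again afterwards.

**What went less cleanly:**
- **Press force:** it reached about 38 N vertically (about 41 N in total) against the end stop, above the suggested 15 N. It was applied by the fingertips rather than the gripper body, and the wrist limit is 120 N.
- **Plate corner check:** one plate top corner triangulated to a height of 67 mm instead of 83 mm because I picked a poor pixel. I took the gap from the arm's position, the initial image measurement and the picture instead.

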